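# Hang the calibration weight on the load cell by its snap hook

### The job

The load cell on the test stand is to be calibrated with the larger of the two hooked steel weights: take it, push its snap hook onto the bottom bar of the stirrup under the beam until the sprung gate has flicked shut behind the bar, then let it down gently until the stirrup carries it, and leave it hanging free and still. The cell is rated for 10 N (1 kg): never press, pull or jolt the stand or its stirrup with more than that in any direction, so go by feel. Leave the smaller weight and the other things on the bench where they are.

Things in the scene. Friction and masses are not known exactly. Their poses are not given: they have to be found in the camera images.
- weight_large: the larger hanger weight, plain steel, 0.49 kg, standing loose on the bench. Origin at the centre of its underside, z up its axis. Cylinder 38 mm in diameter, 54 mm high (grip it here), then an 8 mm rod up to 95 mm, then a snap hook of 6 mm round wire in the body's x-z plane, 153 mm high over all. The hook's mouth, with the gate, faces the body's +x, roughly away from the robot (yaw -0.2 to 0.5)
- weight_large_mouth (a point): middle of the hook's mouth, on the closed gate: x = 22.5 mm, 122.5 mm above the origin of the large weight. Above it the nose (6 mm wire, centre at x = 22.5 mm) ends at a height of 131 mm; below it the gate is pivoted at 103.5 mm and the loop's underside lies at 94 to 100 mm
- weight_large_spine (a point): inner face of the hook's spine, opposite the mouth: x = -6 mm, 122.5 mm above the origin of the large weight. The spine's wire reaches back to x = -12 mm. The bar cannot go farther in than this
- weight_large_seat (a point): where the centre of the stirrup's bar lies when the weight hangs: on the weight's axis, 144.5 mm above its origin, under the top of the hook's bend
- weight_large_gate (a joint): gate of that hook: pin 5 mm thick, 25 mm long, from its pivot up to the nose. 0 = shut (rad), grows as it is pushed inward (-x), up to 1.2; never opens outward. Its spring yields to about 2 to 4 N. A bar pushed straight in at a height of 122 to 127 mm on the hook swings it aside, and it flicks shut behind the bar 2 to 7 mm before the bar meets the spine; from a lower one it does so as the hook is then let down
- weight_small: the smaller hanger weight, 0.21 kg, with the same hook at the same height; cylinder 29 mm in diameter and 36 mm high, origin at the centre of its underside. Not to be used
- load_cell_stand: the test stand, fixed. Origin at the centre of the base's underside; base plate 170 x 100 mm, top at 11 mm; 30 mm square column at x = 60 mm; the bar load cell (16 mm wide in y) reaches from it towards the stand's -x, roughly to the robot, at a height of 246 to 271 mm, its free end at x = -75 mm. A clevis 12 x 24 mm, underside at 222 to 232 mm, hangs in its slot round x = -50 mm. The cell yields 1 mm per 8 N
- bar_nominal (a point): fixed point on the stand, 185 mm above the bench: centre of the stirrup's bottom bar when it hangs straight from a clevis in mid slot. The true bar is not measured: its clevis may be clamped up to 9 mm to either side along the stand's x and screwed up to 5 mm higher or lower, and the stirrup stays where it was left in its swing. Its y is as given
- pin_nominal (a point): middle of the pin of the stirrup (axis along the stand's y) for a clevis in mid slot and at mid height, 48 mm above bar_nominal. The stirrup: U of 5 mm round wire, 25 mm wide inside, square to the stand's x, 42 mm free above the bar. Loose; yields to a push until hard stops 0.17 rad either way of straight down (bar moves 8 mm each way). The hook goes on along the stand's +x, nose through the U above the bar
- battery: bystander: 9 V block battery at the bench's front edge, 26 x 49 x 17 mm, origin under its centre
- driver: bystander: small screwdriver lying along the front edge, 154 mm long, 13 mm thick; origin under its middle
- spool: bystander: spool of solder, 49 mm across, 43 mm high, origin under its centre
- tape: bystander: roll of film tape, 56 mm across, 15 mm high, origin under its centre
- flux: bystander: dropper bottle, 30 mm across, 74 mm high, origin under its centre
- cutters: bystander: side cutters lying flat, 104 mm long, 12 mm high; origin under their middle
Things that resemble listed ones, but are neither listed nor needed, are in the scene too. What is shaped like the weight_large but brown or purple is not meant.

How it is judged:
By the outcome, as a careful person would: the job done as asked, in the order asked, and still so for the second after the job is handed in, with the robot touching nothing.
It also fails if it takes over 69 s, if anything falls off the work surface, if the arm or the gripper's body presses on something with over 40 N, if the wrist force passes 120 N, or if a joint passes its speed limit or range.

### The arm

A 7-joint arm with a two-finger parallel gripper is mounted at the origin on a cart in front of the work surface, level with it; the furniture and walls round the work are solid. World frame = base frame: x ahead of the robot, y to its left, z up, the work surface at z = 0. Lengths are in mm, angles in rad, forces in N, time in s.
With the tool pointing down it reaches from about 400 to 900 mm from the base axis. Payload 5.5 kg.
Tool frame: the origin (TCP) lies midway between the tips of the shut fingers; the grasp point (between the pads) lies manip.tcp_to_grasp behind it (manip.tcp_to_grasp is the distance from the TCP to the grasp point, in mm); z points along the fingers, y is the line along which they close (so a half turn about z gives the same grasp; the last joint's range is limited). The gripper opens to 92 mm and grips with 3 to 60 N. Pads are 19 mm wide; open, the fingers measure 130 mm over their backs; the gripper's body (75 mm by 190 mm) begins 47 mm behind the grasp point.
Start: joints at [-0.913, 0.501, -0.427, 1.55, 0.221, 1.138, -0.21], TCP at [249.967, 600.014, 188.229] pointing down, gripper open.
Joint ranges: [-2.88, 2.88], [-0.31, 2.03], [-1.54, 1.56], [0.2, 2.42], [-1.41, 4.55], [0.19, 2.02], [-2.57, 2.57]. Speed limits (rad/s): [2.57, 2.57, 3.14, 3.14, 3.14, 3.14, 3.14].

### API

Orientations are given as a 3x3 rotation matrix whose columns are the frame's x, y, z axes.
In Python, from cell import manip, read_camera, workorder gives the robot as it stands. The module is installed in compiled form; this text tells all that it offers.
- The arm moves only by the tool servo_tool, never from a script. Its argument "plan" is a list of rows, each a list of 3 entries, a list of its own where there are three numbers: the shift along the tool's x, y, z in m, then the turn, a rotation vector about the tool's x, y, z in degrees, then the opening in per cent of the stroke, from 0 (shut) to 100 (fully open). A call has 1 to 10 rows; each row is the pose to reach, as a shift and turn from the pose commanded when the call began, along the tool's axes at that moment; what a row does not reach only later rows make up. A row lasts 1/8 s, in which the tool goes at most 62.5 mm and 10.7 degrees, less where a joint would pass 70% of its speed; a pose out of reach is approached as far as the arm can. A call with a gripper value outside its range is refused whole. The fingers move at their own pace and stop on an object; "newtons" is the grip in N (left out, the last holds). Time passes only in rows, so rows that repeat a pose let the fingers close. It gives the time, the measured TCP pose, the force, the opening and the grip force at its end, in the units of the state.
- manip.get_obs(): the state, without advancing time (a new reading comes with each control period).
- read_camera(name): name is "side" or "top"; returns a dict with "pixels" (420x560x3 uint8, blue, green, red), "mtx" (3x3 intrinsics, pixels), "k1" (the pictures are not rectified: a ray, as slopes to the right and down, at radius r is drawn at 1 + k1 r^2 times it, then the intrinsics apply), "rvec" (rotation vector, rad) and "tvec" (3), from world to camera coordinates, as OpenCV has them. Camera axes: x right, y down, z forward; pixel columns grow to the right and rows downward; lengths in mm; the calibration is good to about 2 mm. A picture is of the moment at which its call begins. There is no depth.
- workorder.finish_job(): hands the job in; it is judged then, once.
The state is a dict: "clock": time; "joint_positions": joint angles; "dq": joint speeds; "joint_efforts": joint torques, N m; "tcp_pos": TCP position; "ee_rot": TCP orientation; "force": force on the tool from outside, world axes, zero at the start; "wrist_torque": the same for the moment, N m; "gripper_width": finger opening in mm; "grip_force": force on a finger pad.
Only numpy, scipy, OpenCV 4.12 (cv2) and the standard library are available. Lean on these libraries where they do the work, as an engineer would, in place of code of your own. Each camera call takes 0.05 s, during which the arm holds its last target. There are 200 camera calls.

## Working session

There is one attempt and no reset: what is moved stays moved. The work goes in short steps, Python scripts to look and compute and a tool call to move; the robot and the scene stay as the last step left them, time stands still between calls to the robot, and variables do not carry over. Pictures are saved under pics/ and viewed, at most 10 in all, crops included, and the job is handed in when it is done.

Besides the shell and the picture viewer there is one more tool, called after "Request:" as name(argument=value, ...) on one line, values as JSON. servo_tool: Moves the arm, as the interface text tells. Its arguments: {"type":"object","properties":{"plan":{"type":"array","items":{"type":"array"}},"newtons":{"type":"number"}},"required":["plan"]}

```bash
mkdir -p pics; cat > h.py <<'E'
import numpy as np, cv2
from cell import manip, read_camera, workorder
def cam(n,save=None):
    c=read_camera(n); c['R']=cv2.Rodrigues(np.array(c['rvec'],float))[0]; c['t']=np.array(c['tvec'],float).ravel()
    if save: cv2.imwrite(save,c['pixels'])
    return c
def ray(c,u,v):
    K=np.array(c['mtx']); d=np.array([(u-K[0,2])/K[0,0],(v-K[1,2])/K[1,1]]); s=d.copy()
    for _ in range(30): s=d/(1+c['k1']*(s@s))
    return -c['R'].T@c['t'], c['R'].T@np.array([s[0],s[1],1])
def at(c,u,v,ax,val):
    o,d=ray(c,u,v); return o+d*(val-o[ax])/d[ax]
def tri(c1,p1,c2,p2):
    o1,d1=ray(c1,*p1);o2,d2=ray(c2,*p2)
    A=np.c_[d1,-d2];s=np.linalg.lstsq(A,o2-o1,rcond=None)[0]
    a,b=o1+d1*s[0],o2+d2*s[1];return (a+b)/2,np.linalg.norm(a-b)
def proj(c,P):
    p=c['R']@np.array(P,float)+c['t'];s=p[:2]/p[2];s=s*(1+c['k1']*(s@s));K=np.array(c['mtx']);return np.round([K[0,0]*s[0]+K[0,2],K[1,1]*s[1]+K[1,2]],1)
E
python3 - <<'E'
from h import *
np.set_printoptions(precision=3,suppress=True)
for n in('top','side'):
    c=cam(n,f'pics/{n}0.png');print(n,-c['R'].T@c['t'],c['R'],c['mtx'],c['k1'])
print(manip.get_obs(),manip.tcp_to_grasp)
E
```

```text
top [ 328.873  346.452 1445.17 ] [[-0.013 -1.     0.001]
 [-0.986  0.012 -0.165]
 [ 0.165 -0.004 -0.986]] [[403.146   0.    278.8  ]
 [  0.    403.146 212.636]
 [  0.      0.      1.   ]] -0.021253924321105483
side [ 505.118 -686.857  565.601] [[ 0.999 -0.035 -0.012]
 [-0.024 -0.375 -0.927]
 [ 0.028  0.926 -0.376]] [[417.096   0.    277.478]
 [  0.    417.096 200.316]
 [  0.      0.      1.   ]] 0.04092441746101168
{'clock': 0.1, 'joint_positions': array([-0.913,  0.502, -0.427,  1.551,  0.221,  1.138, -0.21 ]), 'dq': array([-0.001, -0.002,  0.   , -0.003,  0.   ,  0.001, -0.001]), 'joint_efforts': array([ -0.01 , -56.788,  -5.838, -27.992,  -0.069,   0.024,   0.   ]), 'tcp_pos': array([249.783, 599.324, 187.275]), 'ee_rot': array([[-0.923,  0.385, -0.001],
       [ 0.385,  0.923, -0.002],
       [ 0.   , -0.002, -1.   ]]), 'force': array([0.064, 0.165, 0.44 ]), 'wrist_torque': array([-0.001,  0.002,  0.041]), 'grip_force': 0.0, 'gripper_width': 91.9232341775173} 18.8
```

View pics/top0.png

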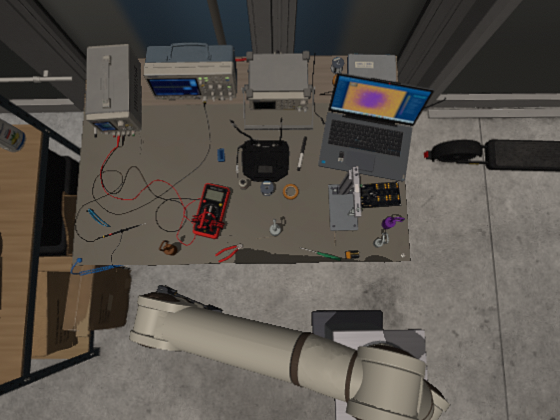

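View pics/side0.png

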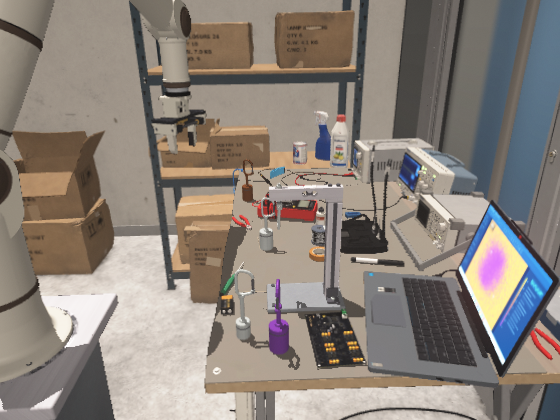

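The top view shows the stand at about (345,205), steel weights at (277,228) and (380,240), and brown and purple lookalikes. The side view has the steel weights at (266,238) and (242,325). I'll zoom in on them.

```bash
python3 - <<'E'
import cv2,numpy as np
s=cv2.imread('pics/side0.png');t=cv2.imread('pics/top0.png')
cv2.imwrite('pics/s1.png',cv2.resize(s[175:365,215:365],None,fx=5,fy=5,interpolation=cv2.INTER_CUBIC)[:, :][0:950:1][:].copy()) if 0 else None
cv2.imwrite('pics/s1.png',cv2.resize(s[175:365,215:365],None,fx=3.1,fy=3.1,interpolation=cv2.INTER_CUBIC))
cv2.imwrite('pics/t1.png',cv2.resize(t[160:265,260:410],None,fx=5,fy=5,interpolation=cv2.INTER_CUBIC))
E
```

```text
(no output)
```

View pics/s1.png

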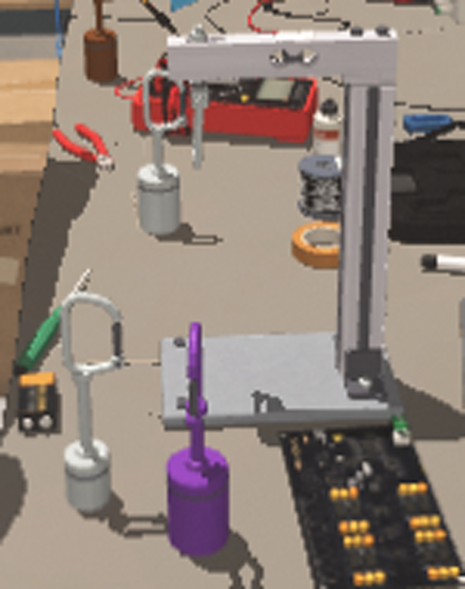

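View pics/t1.png

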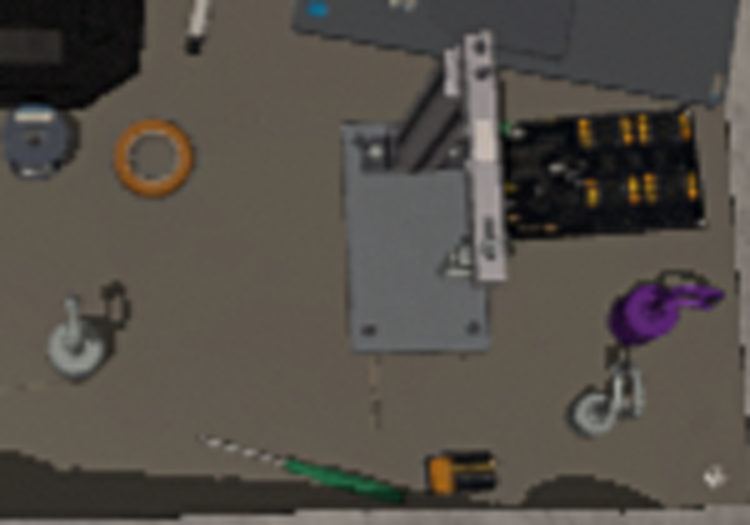

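The far steel weight (side 266,238; top 277,228) is the larger. The one next to the purple weight is the small one. The stirrup bar shows near side (279,228).

```bash
python3 - <<'E'
from h import *
np.set_printoptions(precision=1,suppress=True)
t,s=cam('top'),cam('side')
T=lambda u,v:(260+u/5,160+v/5); S=lambda u,v:(215+u/3.1,175+v/3.1)
# base corners z=11
for p in [(343,123),(350,352),(491,350)]: print('base',at(t,*T(*p),2,11))
for p in [(160,340),(162,424),(400,415)]: print('base side',at(s,*S(*p),2,11))
for p in [(465,35),(495,32),(476,280),(507,278)]: print('beam top',at(t,*T(*p),2,271))
print('wt side bottom front', at(s,*S(160,234),2,0)) 
print('wt hook top tri',tri(t,T(72,300),s,S(163,72)))
print('cyl top ctr',at(t,*T(77,347),2,54))
for p in [(49,347),(105,347)]:print(at(t,*T(*p),2,54))
for p in [(138,200),(181,200)]:
  o,d=ray(s,*S(*p));print('edges',o+d*(1000)/d[1]*1.0)
for p in [(567,412),(618,412)]:print('small',at(t,*T(*p),2,36))
E
```

```text
base [670.5 158.1  11. ]
base [502.1 158.7  11. ]
base [502.3  57.5  11. ]
base side [501.8 153.1  11. ]
base side [502.1  50.7  11. ]
base side [666.8  52.6  11. ]
beam top [662.1 116.8 271. ]
beam top [663.8  98.6 271. ]
beam top [512.5 116.9 271. ]
beam top [513.5  98.5 271. ]
wt side bottom front [503.5 338.6   0. ]
wt hook top tri (array([515.5, 356.1, 150.6]), np.float64(11.96143025398058))
cyl top ctr [502.8 354.   54. ]
[503.1 373.5  54. ]
[502.6 334.6  54. ]
edges [485.2 313.1  48. ]
edges [522.5 313.1  46.9]
small [454.8  11.1  36. ]
small [454.3 -24.8  36. ]
```

```bash
cat > m.py <<'E'
from h import *
def hook(): # centreline pts in x-z
    a=np.linspace(np.pi,0.0,12); P=[(0,54),(0,97),(-9,104),(-9,136)]
    P+= [(6.75+15.75*np.cos(t),134+16*np.sin(t)) for t in a]; P+=[(22.5,131),(22.5,103.5),(18,97),(0,97)]
    return P
def draw(c,img,f,u0,v0,x,y,yaw,z0=0,col=(0,0,255)):
    cc,ss=np.cos(yaw),np.sin(yaw)
    q=[(proj(c,(x+cc*a,y+ss*a,z0+z))-[u0,v0]+.5)*f for a,z in hook()]
    cv2.polylines(img,[np.int32(q)],False,col,1)
    for z in(0,54):
        q=[(proj(c,(x+19*np.cos(a),y+19*np.sin(a),z0+z))-[u0,v0]+.5)*f for a in np.linspace(0,6.28,30)]
        cv2.polylines(img,[np.int32(q)],True,(0,255,0),1)
def crop(c,u,v,w,h,f): return cv2.resize(c['pixels'][v:v+h,u:u+w],None,fx=f,fy=f,interpolation=cv2.INTER_CUBIC)
E
python3 - <<'E'
from m import *
t,s=cam('top'),cam('side'); R=[]
for yaw in(None,-.15,.1,.35):
    a=crop(t,262,210,28,30,7);b=crop(s,250,190,28,62,7)[:, :]
    b=crop(s,252,192,28,60,6);b=cv2.resize(b,(196,420)) if 0 else b
    if yaw is not None: draw(t,a,7,262,210,503,355,yaw); draw(s,b,6,252,192,503,355,yaw)
    R.append(np.vstack([a[:,:168],b]))
m=np.hstack(R); print(m.shape); cv2.imwrite('pics/m1.png',m)
E
```

```text
(570, 672, 3)
```

View pics/m1.png

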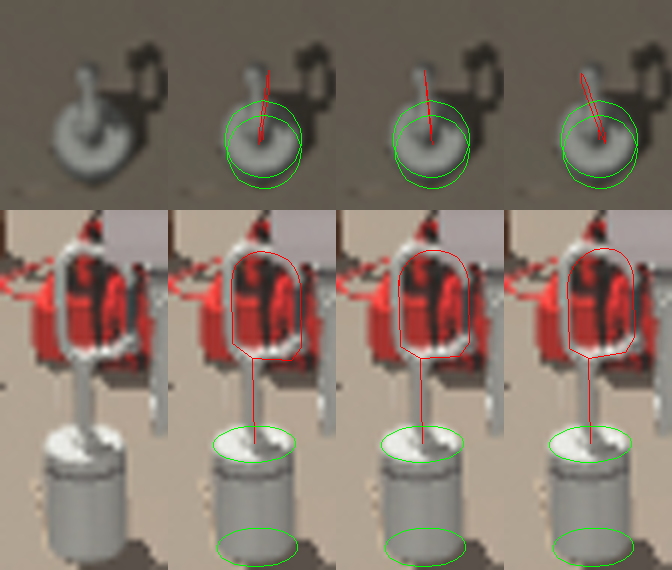

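The overlay fits an axis at about (502,356) and a hook yaw of about 0.1. I'll plan a grip tilted 30° from behind and estimate the bar from the side view.

```bash
cat >> h.py <<'E'
from scipy.spatial.transform import Rotation as Ro
def Rt(yaw,tilt):  # tool z tilted down by tilt, heading yaw, tool y to the left
    z=np.array([np.cos(tilt),0,-np.sin(tilt)]);y=np.array([0,1.,0]);x=np.cross(y,z)
    return Ro.from_euler('z',yaw).as_matrix()@np.c_[x,y,z]
def plan(g,yaw,tilt): # g = grasp point world
    o=manip.get_obs();R0=o['ee_rot'];R=Rt(yaw,tilt);p=np.array(g)+R[:,2]*manip.tcp_to_grasp
    print('shift m',np.round(R0.T@(p-o['tcp_pos'])/1000,4),'rot deg',np.round(Ro.from_matrix(R0.T@R).as_rotvec(degrees=True),2))
E
python3 - <<'E'
from h import *
np.set_printoptions(precision=1,suppress=True)
s=cam('side',"pics/side1.png");S=lambda u,v:(215+u/3.1,175+v/3.1)
for y in(102,107): print([at(s,*S(*p),1,y) for p in [(200,88),(197,163),(170,75),(168,40)]])
for x in (528,537,546): print(x,[proj(s,(x,y,185)) for y in(94,107,121)])
plan((407,346,100),.1,np.radians(30))
E
```

```text
[array([532.7, 102. , 238.9]), array([530.1, 102. , 184.1]), array([513. , 102. , 248.7]), array([512.2, 102. , 273.3])]
[array([532.9, 107. , 236.9]), array([530.2, 107. , 181.7]), array([513.1, 107. , 246.7]), array([512.3, 107. , 271.4])]
528 [array([277.7, 228.9]), array([277.5, 226.2]), array([277.2, 223.4])]
537 [array([282. , 228.8]), array([281.7, 226.1]), array([281.4, 223.2])]
546 [array([286.3, 228.7]), array([286., 226.]), array([285.7, 223.1])]
shift m [-0.3 -0.2  0.1] rot deg [-14.8 -58.7 -25.7]
```

```bash
python3 - <<'E'
from h import *
plan((407,346,100),.1,np.radians(30))
E
```

```text
shift m [-0.257  -0.1661  0.0974] rot deg [-14.85 -58.74 -25.67]
```

Request:
servo_tool(plan=[[[-0.257,-0.166,0.097],[-14.8,-58.7,-25.7],100],[[-0.257,-0.166,0.097],[-14.8,-58.7,-25.7],100],[[-0.257,-0.166,0.097],[-14.8,-58.7,-25.7],100],[[-0.257,-0.166,0.097],[-14.8,-58.7,-25.7],100],[[-0.257,-0.166,0.097],[-14.8,-58.7,-25.7],100],[[-0.257,-0.166,0.097],[-14.8,-58.7,-25.7],100],[[-0.257,-0.166,0.097],[-14.8,-58.7,-25.7],100],[[-0.257,-0.166,0.097],[-14.8,-58.7,-25.7],100],[[-0.257,-0.166,0.097],[-14.8,-58.7,-25.7],100],[[-0.257,-0.166,0.097],[-14.8,-58.7,-25.7],100]])

```text
clock: 1.6
tcp_pos: [425.5, 351.3, 91.0]
ee_rot: [[-0.5, -0.091, 0.861], [-0.044, 0.996, 0.079], [-0.865, 0.002, -0.502]]
force: [-1.2, 0.2, -1.5]
gripper_width: 92.2
grip_force: 0.0
```

```bash
python3 - <<'E'
from h import *
o=manip.get_obs();print(o['clock'],o['tcp_pos'],o['ee_rot'],o['joint_positions'],o['force'])
plan((407,346,100),.1,np.radians(30))
plan((502,356,40),.1,np.radians(30))
E
```

```text
1.6 [425.5120206  351.32598776  91.0017371 ] [[-0.49984325 -0.09061179  0.861363  ]
 [-0.0437282   0.99588425  0.07938768]
 [-0.86501131  0.00201554 -0.50174832]] [-0.36461907  1.16761096 -1.20056871  2.42276845  2.05045572  1.96459543
 -1.08885907] [-1.17021424  0.20066225 -1.51238644]
shift m [ 0.0017 -0.0035 -0.0021] rot deg [-0.4  -0.12 -0.37]
shift m [ 0.0056 -0.0022  0.1106] rot deg [-0.4  -0.12 -0.37]
```

Request:
servo_tool(plan=[[[0.003,-0.002,0.04],[-0.4,0,-0.4],100],[[0.0055,-0.002,0.08],[-0.4,0,-0.4],100],[[0.0055,-0.002,0.11],[-0.4,0,-0.4],100],[[0.0055,-0.002,0.11],[-0.4,0,-0.4],100],[[0.0055,-0.002,0.11],[-0.4,0,-0.4],100]])

```text
clock: 2.22
tcp_pos: [516.2, 359.1, 31.0]
ee_rot: [[-0.498, -0.106, 0.861], [-0.057, 0.994, 0.089], [-0.866, -0.005, -0.501]]
force: [-0.4, -0.3, 0.7]
gripper_width: 91.9
grip_force: 0.0
```

```bash
python3 - <<'E'
from m import *
o=manip.get_obs();print(o['clock'],o['tcp_pos'],o['joint_positions'],o['force']);plan((502,356,40),.1,np.radians(30))
t,s=cam('top'),cam('side')
cv2.imwrite('pics/g1.png',np.hstack([crop(t,250,195,56,80,6),crop(s,220,180,64,80,6)]))
E
```

```text
2.225 [516.24906251 359.0695722   30.98547538] [-0.25162543  1.1968277  -1.00310874  2.31658181  2.31034664  1.76012805
 -0.98274736] [-0.40928069 -0.294312    0.6633625 ]
shift m [-0.0006 -0.0016  0.0017] rot deg [ 0.16 -0.05  0.4 ]
```

View pics/g1.png

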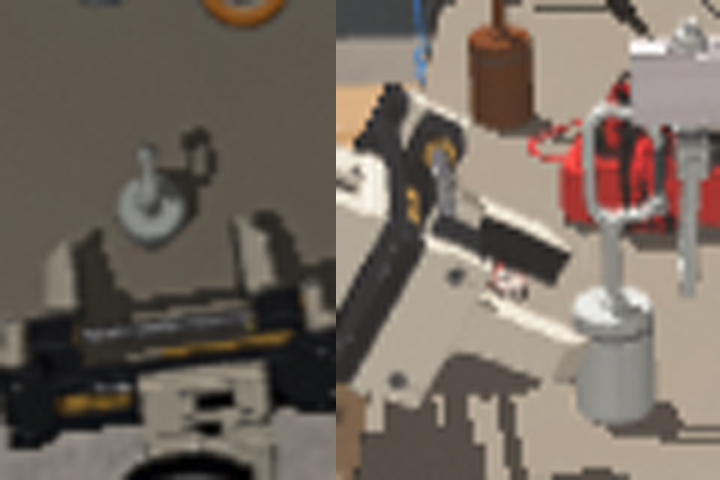

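```bash
python3 - <<'E'
from h import *
t,s=cam('top'),cam('side')
for y in(405,313): print(proj(t,(516,y,33)),proj(s,(516,y,33)),proj(t,(500,y,40)),proj(s,(500,y,40)))
print(proj(t,(502,356,54)),proj(s,(502,356,54)))
E
```

```text
[261.  226.6] [270.4 229.2] [260.9 230.9] [264.9 227.2]
[287.  226.3] [271.1 244.2] [287.1 230.6] [265.1 242. ]
[274.8 229.6] [265.6 230.3]
```

The near fingertip at (585,345) in the crop is drawn back about 14 mm compared with the shut TCP. That fits linkage fingers that swing forward as they close. I'll advance slightly and close gently.

Request:
servo_tool(plan=[[[-0.001,-0.001,0.005],[0,0,0],100],[[-0.001,-0.001,0.005],[0,0,0],20],[[-0.001,-0.001,0.005],[0,0,0],20],[[-0.001,-0.001,0.005],[0,0,0],20],[[-0.001,-0.001,0.005],[0,0,0],20],[[-0.001,-0.001,0.005],[0,0,0],20],[[-0.001,-0.001,0.005],[0,0,0],20],[[-0.001,-0.001,0.005],[0,0,0],20]], newtons=12)

```text
clock: 3.42
tcp_pos: [521.5, 359.0, 29.3]
ee_rot: [[-0.497, -0.106, 0.861], [-0.057, 0.994, 0.09], [-0.866, -0.004, -0.5]]
force: [-0.9, 1.4, 1.6]
gripper_width: 26.3
grip_force: 5.7
```

```bash
python3 - <<'E'
from m import *
o=manip.get_obs();print(o['clock'],o['tcp_pos'],o['gripper_width'],o['grip_force'],o['force'])
t,s=cam('top'),cam('side')
cv2.imwrite('pics/g2.png',np.hstack([crop(t,250,195,56,80,6),crop(s,220,180,64,80,6)]))
E
```

```text
3.425 [521.53354235 358.96870867  29.25693543] 26.34780238471037 5.663380905753002 [-0.9301683   1.38990337  1.61002748]
```

View pics/g2.png

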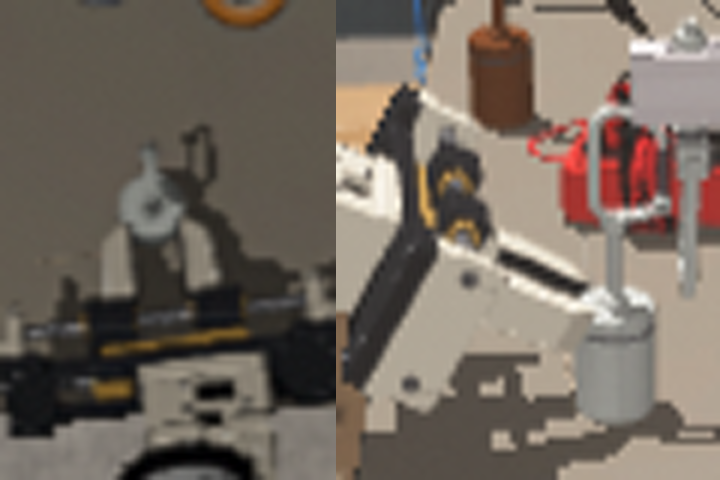

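The fingertips are pinching only the rear of the cylinder (top crop (120–190,225)), so the hand must go deeper. I'll triangulate the tips first.

```bash
python3 - <<'E'
from h import *
t,s=cam('top'),cam('side')
print(tri(t,(250+185/6,195+222/6),s,(220+(597-336)/6,180+325/6)))
o=manip.get_obs();p=o['tcp_pos'];R=o['ee_rot']
for d in(0,-10,-20,-30,-40):
  q=p+R[:,2]*d-R[:,1]*13; print(d,proj(t,q)*1,(proj(t,q)-[250,195])*6,(proj(s,q)-[220,180])*6+[336,0])
E
```

```text
(array([494.92706535, 335.34033704,  52.36373305]), np.float64(2.406614974659909))
0 [277.5 224.6] [165.  177.6] [655.8 355.8]
-10 [277.8 226.9] [166.8 191.4] [636.6 348. ]
-20 [278.1 229.1] [168.6 204.6] [618.  339.6]
-30 [278.4 231.4] [170.4 218.4] [598.8 331.2]
-40 [278.7 233.7] [172.2 232.2] [579.6 322.8]
```

Both views put the real tips about 30 mm behind the reported TCP along tool z. I'll open, advance 26 mm and close.

Request:
servo_tool(plan=[[[0,0,0],[0,0,0],100],[[0,0,0],[0,0,0],100],[[0,0,0],[0,0,0],100],[[0,0,0],[0,0,0],100],[[0,0,0],[0,0,0],100],[[0,0,0.008],[0,0,0],100],[[0,0,0.017],[0,0,0],100],[[0,0,0.026],[0,0,0],100],[[0,0,0.026],[0,0,0],100],[[0,0,0.026],[0,0,0],100]])

```text
clock: 4.88
tcp_pos: [544.0, 360.6, 16.0]
ee_rot: [[-0.498, -0.105, 0.861], [-0.057, 0.994, 0.089], [-0.866, -0.005, -0.501]]
force: [-0.4, 0.4, 0.1]
gripper_width: 91.7
grip_force: 0.0
```

Request:
servo_tool(plan=[[[0,0,0],[0,0,0],20],[[0,0,0],[0,0,0],20],[[0,0,0],[0,0,0],20],[[0,0,0],[0,0,0],20],[[0,0,0],[0,0,0],20],[[0,0,0],[0,0,0],20],[[0,0,0],[0,0,0],20],[[0,0,0],[0,0,0],20],[[0,0,0],[0,0,0],20]])

```text
clock: 6.0
tcp_pos: [543.9, 361.6, 16.4]
ee_rot: [[-0.497, -0.106, 0.861], [-0.056, 0.994, 0.09], [-0.866, -0.004, -0.5]]
force: [-0.1, 3.3, 0.8]
gripper_width: 37.8
grip_force: 12.0
```

```bash
python3 - <<'E'
from m import *
o=manip.get_obs();print(o['clock'],o['tcp_pos'],o['gripper_width'],o['grip_force'],o['force'])
t,s=cam('top'),cam('side')
cv2.imwrite('pics/g3.png',np.hstack([crop(t,250,195,56,80,6),crop(s,220,180,64,80,6)]))
E
```

```text
6.0 [543.94225969 361.56270183  16.39435609] 37.83993523576376 11.973055601119995 [-0.08004948  3.32607018  0.79108751]
```

View pics/g3.png

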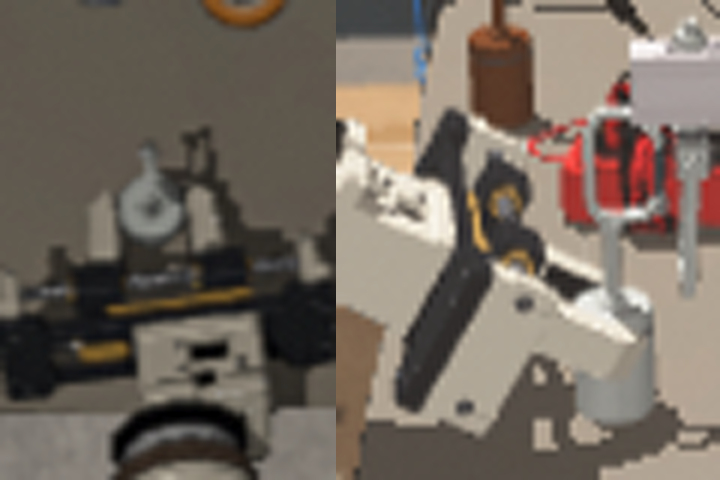

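The grip is now properly across the cylinder at 37.8 mm. I'll tighten it, lift, then move in front of the stirrup.

```bash
cat >> h.py <<'E'
RG=np.array([[-0.497,-0.106,0.861],[-0.056,0.994,0.09],[-0.866,-0.004,-0.5]])
def wplan(x,y,z0,yaw): # weight axis target; yaw 0.1 at grasp
    o=manip.get_obs();R0=o['ee_rot'];d=Ro.from_euler('z',yaw-0.104).as_matrix()
    p=np.array([x,y,z0])+d@np.array([42,4.5,16.4])
    print('shift m',np.round(R0.T@(p-o['tcp_pos'])/1000,4),'rot',np.round(Ro.from_matrix(R0.T@d@RG).as_rotvec(degrees=True),2))
def wpose():
    o=manip.get_obs();d=o['ee_rot']@RG.T;return np.round(o['tcp_pos']-d@np.array([42,4.5,16.4]),1),np.round(Ro.from_matrix(d).as_rotvec(),3),np.round(o['joint_positions'],2),np.round(o['force'],1)
E
python3 - <<'E'
from h import *
wplan(502,357,70,.104)
E
```

```text
shift m [-0.0607 -0.0003 -0.035 ] rot [ 0.02 -0.01  0.01]
```

Request:
servo_tool(plan=[[[0,0,0],[0,0,0],20],[[0,0,0],[0,0,0],20],[[-0.009,0,-0.005],[0,0,0],20],[[-0.026,0,-0.015],[0,0,0],20],[[-0.043,0,-0.025],[0,0,0],20],[[-0.061,0,-0.035],[0,0,0],20],[[-0.061,0,-0.035],[0,0,0],20],[[-0.061,0,-0.035],[0,0,0],20]], newtons=50)

```text
clock: 7.1
tcp_pos: [544.1, 359.6, 85.0]
ee_rot: [[-0.499, -0.104, 0.86], [-0.058, 0.995, 0.086], [-0.865, -0.007, -0.502]]
force: [-0.2, 0.6, -5.1]
gripper_width: 37.1
grip_force: 49.9
```

```bash
python3 - <<'E'
from h import *
print(wpose(),manip.get_obs()['gripper_width'])
wplan(485,107,62,0)
E
```

```text
(array([502.1, 355.1,  68.7]), array([-0.004,  0.002, -0.002]), array([-0.16,  1.07, -1.09,  2.31,  2.24,  1.66, -0.88]), array([-0.2,  0.6, -5.1])) 37.07916956134748
shift m [ 0.0288 -0.2493 -0.033 ] rot [ 4.96 -0.12  3.09]
```

Request:
servo_tool(plan=[[[0.004,-0.036,-0.005],[0.7,0,0.4],20],[[0.008,-0.071,-0.009],[1.4,0,0.9],20],[[0.012,-0.107,-0.014],[2.1,0,1.3],20],[[0.016,-0.142,-0.019],[2.8,0,1.8],20],[[0.021,-0.178,-0.024],[3.5,0,2.2],20],[[0.025,-0.214,-0.028],[4.3,0,2.7],20],[[0.029,-0.249,-0.033],[5,0,3.1],20],[[0.029,-0.249,-0.033],[5,0,3.1],20],[[0.029,-0.249,-0.033],[5,0,3.1],20]])

```text
clock: 8.22
tcp_pos: [601.4, 172.8, 52.7]
ee_rot: [[-0.512, 0.041, 0.858], [-0.002, 0.999, -0.049], [-0.859, -0.027, -0.511]]
force: [-0.0, 0.6, -4.8]
gripper_width: 37.2
grip_force: 49.7
```

```bash
python3 - <<'E'
from m import *
w=wpose();print(w,manip.get_obs()['gripper_width'])
t,s=cam('top'),cam('side')
x,y,z=w[0]
a=crop(s,245,170,62,56,7);b=a.copy();draw(s,b,7,245,170,x,y,w[1][2]+.104,z)
# bar grid
for X,col in((525,(255,0,0)),(530,(0,255,0)),(535,(0,0,255))):
    for Z in (180,185):
        q=[(proj(s,(X,Y,Z))-[245,170]+.5)*7 for Y in(92,122)];cv2.line(b,*[tuple(int(k) for k in p) for p in q],col,1)
c=crop(t,310,185,57,50,7);d=c.copy();draw(t,d,7,310,185,x,y,w[1][2]+.104,z)
m=np.vstack([np.hstack([a,b])[:, :800],np.hstack([c,d])[:, :800]]);m=cv2.resize(m,(int(m.shape[1]*595/m.shape[0]),595)) if 0 else m
H=np.hstack([a,b]);C=np.hstack([c,d]);W=min(H.shape[1],C.shape[1]);print(H.shape,C.shape)
cv2.imwrite('pics/a1.png',np.vstack([H[:392,:798],C[:200,:798]]))
E
```

```text
(array([559. , 174.1,  36.8]), array([-0.023,  0.012, -0.148]), array([ 0.52,  2.03, -1.53,  2.42,  3.03,  2.02,  0.15]), array([-0. ,  0.6, -4.8])) 37.22818081927454Traceback (most recent call last):
  File "<stdin>", line 11, in <module>
    return _nx.concatenate(arrs, 0, dtype=dtype, casting=casting)
           ~~~~~~~~~~~~~~~^^^^^^^^^^^^^^^^^^^^^^^^^^^^^^^^^^^^^^^
ValueError: all the input array dimensions except for the concatenation axis must match exactly, but along dimension 1, the array at index 0 has size 800 and the array at index 1 has size 798
```

```bash
python3 -c "
import cv2;print(cv2.imread('pics/a1.png').shape)"
```

```text
[ WARN:0@0.006] global loadsave.cpp:275 findDecoder imread_('pics/a1.png'): can't open/read file: check file path/integrity
Traceback (most recent call last):
AttributeError: 'NoneType' object has no attribute 'shape'
```

The arm ran into joint limits and stopped at (559,174). I'll fit a kinematic model from the logged poses to find a reachable way.

```bash
cat > kin.py <<'E'
import numpy as np, itertools
from scipy.optimize import least_squares
from scipy.spatial.transform import Rotation as Ro
from cell import manip
o=manip.get_obs()
D=[([-0.913,0.5015,-0.427,1.5505,0.221,1.138,-0.21],[249.783,599.324,187.275],[[-0.923,0.385,-0.001],[0.385,0.923,-0.002],[0,-0.002,-1]]),
([-0.36461907,1.16761096,-1.20056871,2.42276845,2.05045572,1.96459543,-1.08885907],[425.512,351.326,91.0017],[[-0.49984,-0.09061,0.86136],[-0.043728,0.99588,0.07939],[-0.86501,0.0020155,-0.50175]]),
([-0.25162543,1.1968277,-1.00310874,2.31658181,2.31034664,1.76012805,-0.98274736],[516.249,359.0696,30.985],[[-0.498,-0.106,0.861],[-0.057,0.994,0.089],[-0.866,-0.005,-0.501]]),
([-0.16,1.07,-1.09,2.31,2.24,1.66,-0.88],[544.1,359.6,85.0],[[-0.499,-0.104,0.86],[-0.058,0.995,0.086],[-0.865,-0.007,-0.502]]),
(o['joint_positions'],o['tcp_pos'],o['ee_rot'])]
def fk(q,s,p,full=False):
    # p: base yaw, q7off, base xyz offsets, lengths d1.. with small x offsets
    yaw,o7,z1,d3,d5,d7,a1,a3,a5,a7,bx,by=p
    q=np.asarray(q)*s; P=np.array([bx,by,0.]);R=Ro.from_euler('z',yaw).as_matrix();pts=[]
    for ax,ang,t in(('z',q[0],(a1,0,z1)),('y',q[1],(0,0,0)),('z',q[2],(a3,0,d3)),('y',q[3],(-a3*0,0,0)),('z',q[4],(a5,0,d5)),('y',q[5],(0,0,0)),('z',q[6]+o7,(a7,0,d7))):
        R=R@Ro.from_euler(ax,ang).as_matrix();P=P+R@np.array(t);pts.append(P)
    return (P,R,pts) if full else (P,R)
def fit():
    best=None
    for s in itertools.product((1,-1),repeat=4):
        s=np.array([s[0],1,s[1],1,s[2],1,s[3]])
        for y0 in (0,1.57,3.14,-1.57):
          for o0 in(0,1.57,3.14,-1.57):
            f=lambda v:np.concatenate([(fk(q,s,np.r_[v,np.zeros(10)])[1]-R).ravel() for q,_,R in D])
            r=least_squares(f,[y0,o0])
            if best is None or r.cost<best[0]-1e-9: best=(r.cost,s,r.x)
    _,s,v=best;print('ori',best)
    f=lambda p:np.concatenate([np.r_[fk(q,s,p)[0]-t,300*(fk(q,s,p)[1]-R).ravel()] for q,t,R in D]+[1e-2*p[6:]])
    r=least_squares(f,np.r_[v,300,400,400,250,0,0,0,0,0,0]);return s,r
if __name__=='__main__':
    s,r=fit();print(s,np.round(r.x,3),[np.round(fk(q,s,r.x)[0]-t,1) for q,t,R in D]);np.savez('kin.npz',s=s,p=r.x)
E
python3 kin.py
```

```text
ori (np.float64(6.364198157613631e-06), array([-1,  1, -1,  1, -1,  1, -1]), array([-5.27446614e-04,  1.57059447e+00]))
[-1  1 -1  1 -1  1 -1] [-2.00000e-03  1.57000e+00  3.17139e+02  5.00442e+02  4.79827e+02
  3.76074e+02  1.04950e+01 -4.16080e+01  1.00190e+01 -4.03700e+00
  1.94250e+01  1.50650e+01] [array([ 0. , -0.4,  0.3]), array([ 1.2, -2.2, -3.3]), array([-1.2,  3. ,  3.3]), array([-2.1,  0.7, -0.6]), array([ 2. , -1.1,  0.2])]
```

```bash
cat > ik.py <<'E'
from kin import *
s,r=fit.__wrapped__() if 0 else (None,None)
f=np.load('kin.npz');S=f['s'];P=f['p']
lo=np.array([-2.88,-.31,-1.54,.2,-1.41,.19,-2.57]);hi=np.array([2.88,2.03,1.56,2.42,4.55,2.02,2.57])
def Rt(yaw,tilt):
    z=np.array([np.cos(tilt),0,-np.sin(tilt)]);y=np.array([0,1.,0])
    return Ro.from_euler('z',yaw).as_matrix()@np.c_[np.cross(y,z),y,z]
def solve(p,R,q0,marg=.08):
    g=lambda q:np.r_[(fk(q,S,P)[0]-p)/100,Ro.from_matrix(fk(q,S,P)[1].T@R).as_rotvec()*2,.002*(q-q0)]
    r=least_squares(g,np.clip(q0,lo+marg+.01,hi-marg-.01),bounds=(lo+marg,hi-marg),max_nfev=60)
    return np.linalg.norm(r.fun[:6]),r.x
E
python3 - <<'E'
from ik import *
f=lambda p:np.concatenate([np.r_[fk(q,S,p)[0]-t,300*(fk(q,S,p)[1]-R).ravel()] for q,t,R in D]+[1*p[6:]])
r=least_squares(f,np.r_[P[:6],np.zeros(6)]);print(np.round(r.x,2),[np.round(fk(q,S,r.x)[0]-t,1) for q,t,R in D]);P=r.x
import ik;ik.P=P;np.savez('kin.npz',s=S,p=P)
rng=np.random.default_rng(0);Q=[D[i][0] for i in range(5)]+[rng.uniform(lo,hi) for _ in range(8)]
for flip in(0,1):
 for tilt in(30,45,60):
  for yaw in(-60,-30,0,30,60):
    R=Rt(np.radians(yaw),np.radians(tilt))
    if flip:R=R@np.diag([-1,-1,1])
    out=[]
    for x,z0 in((490,62),(535,62),(535,35)):
        p=np.array([x,107,z0+41])+48.8*R[:,2]
        b=min((ik.solve(p,R,np.array(q)) for q in Q),key=lambda t:t[0]);out.append((round(b[0],3)))
    print(flip,tilt,yaw,out,np.round(b[1],2) if max(out)<.02 else '')
E
```

```text
[-1.0000e-02  1.5600e+00  3.2393e+02  5.0325e+02  4.6552e+02  3.8667e+02
  2.4400e+00 -5.2300e+00  5.4000e-01 -3.4500e+00  8.1000e+00 -1.3900e+00] [array([-5.6, -0.9, -2.3]), array([-4.6,  2.2,  1.2]), array([-4.2,  3.9,  1.9]), array([-3.7,  2.4,  1.2]), array([10. , -6.2, -2. ])]
0 30 -60 [np.float64(0.0), np.float64(0.0), np.float64(0.0)] [-0.03  1.17 -1.01  1.98  1.63  1.94 -1.33]
0 30 -30 [np.float64(0.141), np.float64(0.0), np.float64(0.0)] 
0 30 0 [np.float64(0.843), np.float64(0.675), np.float64(0.661)] 
0 30 30 [np.float64(0.737), np.float64(0.531), np.float64(0.51)] 
0 30 60 [np.float64(0.03), np.float64(0.0), np.float64(0.0)] 
0 45 -60 [np.float64(0.0), np.float64(0.0), np.float64(0.0)] [ 0.16  1.12 -1.18  2.02  1.58  1.78 -1.21]
0 45 -30 [np.float64(0.092), np.float64(0.0), np.float64(0.0)] 
0 45 0 [np.float64(0.56), np.float64(0.366), np.float64(0.381)] 
0 45 30 [np.float64(0.507), np.float64(0.294), np.float64(0.304)] 
0 45 60 [np.float64(0.003), np.float64(0.0), np.float64(0.0)] [ 1.2   1.17 -1.28  2.24  1.18  0.33  1.86]
0 60 -60 [np.float64(0.0), np.float64(0.0), np.
[... 904 characters left out ...]
), np.float64(0.0)] 
1 45 0 [np.float64(0.544), np.float64(0.344), np.float64(0.358)] 
1 45 30 [np.float64(0.482), np.float64(0.272), np.float64(0.281)] 
1 45 60 [np.float64(0.0), np.float64(0.0), np.float64(0.0)] [ 1.24  1.41 -1.46  2.24  1.43  0.61 -1.46]
1 60 -60 [np.float64(0.0), np.float64(0.0), np.float64(0.0)] [ 0.41  1.26 -1.46  2.02  1.6   1.8   2.1 ]
1 60 -30 [np.float64(0.0), np.float64(0.0), np.float64(0.0)] [-1.32  0.73  1.06  2.22 -0.79  0.27 -1.84]
1 60 0 [np.float64(0.16), np.float64(0.075), np.float64(0.04)] 
1 60 30 [np.float64(0.136), np.float64(0.0), np.float64(0.047)] 
1 60 60 [np.float64(0.0), np.float64(0.0), np.float64(0.0)] [ 1.07  1.2  -1.46  2.18  1.31  0.75 -1.56]
```

```bash
python3 - <<'E'
from ik import *
from h import wplan,wpose
print(wpose());wplan(502,335,70,.104)
Q=[D[i][0] for i in range(5)]+[[-.03,1.17,-1.01,1.98,1.63,1.94,-1.33]]
for y in(300,335,356):
 for yaw in(-60,-50,-40):
  for tilt in(30,40):
    R=Rt(np.radians(yaw),np.radians(tilt));out=[]
    for back,up in((110,60),(110,0),(0,0),(0,65)):
        p=np.array([502,y,41+up])+(48.8-back)*R[:,2]
        b=min((solve(p,R,np.array(q)) for q in Q),key=lambda t:t[0]);out.append(round(b[0],3))
    print(y,yaw,tilt,out,np.round(b[1],2))
E
```

```text
(array([557.7, 175.7,  36. ]), array([-0.023,  0.014, -0.144]), array([ 0.52,  2.03, -1.53,  2.42,  3.03,  2.02,  0.15]), array([-0.5,  0.6, -4.6]))
shift m [-0.0014  0.1619 -0.0735] rot [-7.78 -0.96 -3.08]
300 -60 30 [np.float64(0.0), np.float64(0.0), np.float64(0.0), np.float64(0.0)] [-0.45  1.12 -0.9   1.65  1.38  1.94 -1.28]
300 -60 40 [np.float64(0.0), np.float64(0.0), np.float64(0.0), np.float64(0.0)] [-0.28  1.15 -1.12  1.69  1.43  1.94 -1.27]
300 -50 30 [np.float64(0.0), np.float64(0.0), np.float64(0.0), np.float64(0.0)] [-0.4   1.12 -0.97  1.77  1.52  1.94 -1.25]
300 -50 40 [np.float64(0.0), np.float64(0.0), np.float64(0.0), np.float64(0.0)] [-0.25  1.16 -1.17  1.81  1.54  1.93 -1.2 ]
300 -40 30 [np.float64(0.0), np.float64(0.0), np.float64(0.0), np.float64(0.0)] [-0.35  1.13 -1.04  1.9   1.65  1.94 -1.21]
300 -40 40 [np.float64(0.0), np.float64(0.0), np.float64(0.0), np.float64(0.0)] [-0.19  1.19 -1.24  1.92  1.68  1.94 -1.12]
335 -60 30 [np.float64(0.0), np.float64(0.0), np.float64(0.0), np.float64(0.0)] [-0.52  1.13 -0.86  1.56  1.36  1.94 -1.25]
335 -60 40 [np.float64(0.
[... 638 characters left out ...]
), np.float64(0.0), np.float64(0.0)] [-0.56  1.13 -0.84  1.51  1.34  1.94 -1.22]
356 -60 40 [np.float64(0.0), np.float64(0.0), np.float64(0.0), np.float64(0.0)] [-0.4   1.16 -1.07  1.56  1.4   1.94 -1.23]
356 -50 30 [np.float64(0.0), np.float64(0.0), np.float64(0.0), np.float64(0.0)] [-0.51  1.14 -0.93  1.64  1.49  1.94 -1.2 ]
356 -50 40 [np.float64(0.0), np.float64(0.0), np.float64(0.0), np.float64(0.0)] [-0.35  1.18 -1.14  1.68  1.53  1.94 -1.17]
356 -40 30 [np.float64(0.0), np.float64(0.0), np.float64(0.0), np.float64(0.0)] [-0.45  1.15 -1.01  1.77  1.63  1.94 -1.16]
356 -40 40 [np.float64(0.0), np.float64(0.0), np.float64(0.0), np.float64(0.0)] [-0.32  1.16 -1.17  1.8   1.62  1.89 -1.1 ]
```

A heading about 60° right of the hook direction works both at the bench and at the stand. I'll go back, set the weight down and regrip.

Request:
servo_tool(plan=[[[0,0.02,-0.009],[-1,0,-0.4],20],[[0,0.05,-0.023],[-2,-0.2,-0.8],20],[[-0.001,0.08,-0.037],[-4,-0.5,-1.6],20],[[-0.001,0.11,-0.05],[-5,-0.7,-2],20],[[-0.001,0.14,-0.064],[-7,-0.9,-2.8],20],[[-0.001,0.162,-0.074],[-7.8,-1,-3.1],20],[[-0.001,0.162,-0.074],[-7.8,-1,-3.1],20],[[-0.001,0.162,-0.074],[-7.8,-1,-3.1],20]])

```text
clock: 9.32
tcp_pos: [543.0, 339.7, 87.2]
ee_rot: [[-0.494, -0.109, 0.863], [-0.058, 0.994, 0.092], [-0.867, -0.005, -0.498]]
force: [-0.2, -0.1, -5.2]
gripper_width: 36.9
grip_force: 49.7
```

```bash
python3 - <<'E'
from h import *
print(wpose(),manip.get_obs()['ee_rot']);wplan(502,335,8,.104)
E
```

```text
(array([501.1, 335.1,  70.7]), array([-0.001, -0.003,  0.003]), array([ 0.06,  1.52, -1.4 ,  2.35,  2.55,  2.  , -0.48]), array([-0.2, -0.1, -5.2])) [[-0.49415313 -0.10855175  0.86257127]
 [-0.05825851  0.9940786   0.09172616]
 [-0.86742068 -0.00492535 -0.49755111]]
shift m [0.054  0.     0.0321] rot [0.09 0.17 0.13]
```

Request:
servo_tool(plan=[[[0.02,0,0.011],[0,0,0],20],[[0.04,0,0.023],[0,0,0],20],[[0.052,0,0.03],[0,0,0],20],[[0.057,0,0.0325],[0,0,0],20],[[0.0605,0,0.0347],[0,0,0],20],[[0.0605,0,0.0347],[0,0,0],20],[[0.0605,0,0.0347],[0,0,0],20]])

```text
clock: 10.2
tcp_pos: [544.4, 339.5, 19.3]
ee_rot: [[-0.492, -0.107, 0.864], [-0.056, 0.994, 0.092], [-0.869, -0.003, -0.495]]
force: [0.3, -0.5, -4.0]
gripper_width: 37.1
grip_force: 49.7
```

Request:
servo_tool(plan=[[[0.0013,0,0.0008],[0,0,0],20],[[0.0013,0,0.0008],[0,0,0],20],[[0.0022,0,0.0013],[0,0,0],20],[[0.0022,0,0.0013],[0,0,0],20]])

```text
clock: 10.7
tcp_pos: [544.4, 339.4, 16.6]
ee_rot: [[-0.492, -0.107, 0.864], [-0.056, 0.994, 0.091], [-0.869, -0.003, -0.495]]
force: [0.2, 0.1, -2.1]
gripper_width: 37.3
grip_force: 49.7
```

Touching the bench. I'll release and back out along the tool axis.

Request:
servo_tool(plan=[[[0.0006,0,0.0004],[0,0,0],30],[[0.0006,0,0.0004],[0,0,0],60],[[0.0006,0,0.0004],[0,0,0],100],[[0.0006,0,0.0004],[0,0,0],100],[[0.0006,0,0.0004],[0,0,0],100],[[0,0,-0.03],[0,0,0],100],[[0,0,-0.07],[0,0,0],100],[[0,0,-0.1],[0,0,0],100],[[0,0,-0.1],[0,0,0],100]])

```text
clock: 11.82
tcp_pos: [459.8, 339.1, 66.0]
ee_rot: [[-0.49, -0.107, 0.865], [-0.057, 0.994, 0.09], [-0.87, -0.005, -0.494]]
force: [0.4, -0.1, -0.3]
gripper_width: 91.7
grip_force: 0.0
```

```bash
python3 - <<'E'
from m import *
import h
o=manip.get_obs();print(np.round(o['tcp_pos']),np.round(o['joint_positions'],2),o['gripper_width'],o['force'])
t,s=cam('top','pics/t5.png'),cam('side','pics/s5.png')
# fit axis/yaw by edge-free check: bright-steel mask centroid of cylinder in side
g=cv2.cvtColor(s['pixels'],cv2.COLOR_BGR2HSV)
p=proj(s,(501,335,25));u,v=int(p[0]),int(p[1]);print(p)
print('side row sat',g[v,u-14:u+15,1],g[v,u-14:u+15,2])
p=proj(t,(501,335,54));print(p)
# plan: grasp point virtual 48.8 behind TCP
def gp(x,y,z,yaw,tilt,back):
    R=Rt(yaw,np.radians(tilt));q=np.array([x,y,z])+R[:,2]*(48.8-back);R0=o['ee_rot']
    print(np.round(R0.T@(q-o['tcp_pos'])/1000,4),np.round(Ro.from_matrix(R0.T@R).as_rotvec(degrees=True),2))
gp(501,335,100,.104-np.pi/3,30,130)
E
```

```text
[460. 339.  66.] [-0.23  1.31 -1.19  2.42  2.27  2.01 -0.95] 91.6968504138575 [ 0.38021869 -0.0945587  -0.32742471]
[265.5 243.1]
side row sat [45 44 45 45 44 44 44 44 51 13 11 13 11 14 14 14 13 13 11 13 12 15 28 48
 48 47 47 47 47] [176 175 176 176 175 175 175 175 181 133 138 138 142 147 147 145 140 142
 140 136 131 122 126 179 180 179 179 179 178]
[280.9 229.9]
[-0.0679  0.0521 -0.0321] [52.09  0.54 30.12]
```

Request:
servo_tool(plan=[[[-0.03,0.005,-0.02],[0,0,0],100],[[-0.05,0.02,-0.035],[7,0,4],100],[[-0.058,0.032,-0.035],[15,0.2,9],100],[[-0.064,0.042,-0.034],[23,0.3,13.5],100],[[-0.068,0.052,-0.032],[31,0.4,18],100],[[-0.068,0.052,-0.032],[39,0.5,22.5],100],[[-0.068,0.052,-0.032],[47,0.5,27],100],[[-0.068,0.052,-0.032],[52.1,0.5,30.1],100],[[-0.068,0.052,-0.032],[52.1,0.5,30.1],100],[[-0.068,0.052,-0.032],[52.1,0.5,30.1],100]])

```text
clock: 13.18
tcp_pos: [461.2, 387.9, 137.3]
ee_rot: [[-0.296, 0.811, 0.504], [0.401, 0.585, -0.705], [-0.867, -0.006, -0.498]]
force: [-0.0, 0.2, -0.5]
gripper_width: 92.0
grip_force: 0.0
```

```bash
cat >> h.py <<'E'
def gp(x,y,z,yaw,tilt,back):
    o=manip.get_obs();R=Rt(yaw,np.radians(tilt));q=np.array([x,y,z])+R[:,2]*(48.8-back);R0=o['ee_rot']
    print('gp',np.round(R0.T@(q-o['tcp_pos'])/1000,4),np.round(Ro.from_matrix(R0.T@R).as_rotvec(degrees=True),2))
E
python3 - <<'E'
from h import *
o=manip.get_obs();print(o['clock'],np.round(o['tcp_pos']),np.round(o['joint_positions'],2))
yw=.104-np.pi/3
gp(502,335,41,yw,30,110);gp(502,335,41,yw,30,0)
E
```

```text
13.175 [461. 388. 137.] [-0.73  1.06 -0.85  1.47  1.26  2.01 -1.19]
gp [0.0501 0.0024 0.0447] [-0.34  0.1   0.23]
gp [0.0503 0.003  0.1547] [-0.34  0.1   0.23]
```

Request:
servo_tool(plan=[[[0.025,0.001,0.022],[0,0,0],100],[[0.05,0.0025,0.045],[0,0,0],100],[[0.05,0.0025,0.08],[-0.3,0,0.2],100],[[0.05,0.003,0.115],[-0.3,0,0.2],100],[[0.05,0.003,0.14],[-0.3,0,0.2],100],[[0.05,0.003,0.155],[-0.3,0,0.2],100],[[0.05,0.003,0.155],[-0.3,0,0.2],100],[[0.05,0.003,0.155],[-0.3,0,0.2],100]])

```text
clock: 14.18
tcp_pos: [526.3, 303.5, 18.2]
ee_rot: [[-0.292, 0.81, 0.509], [0.407, 0.587, -0.7], [-0.866, 0.003, -0.501]]
force: [-0.5, -0.1, -0.0]
gripper_width: 91.9
grip_force: 0.0
```

Request:
servo_tool(plan=[[[0,0,0],[0,0,0],20],[[0,0,0],[0,0,0],20],[[0,0,0],[0,0,0],20],[[0,0,0],[0,0,0],20],[[0,0,0],[0,0,0],20],[[0,0,0],[0,0,0],20],[[0,0,0],[0,0,0],20],[[0,0,0],[0,0,0],20],[[0,0,0],[0,0,0],20]], newtons=12)

```text
clock: 15.3
tcp_pos: [527.1, 302.2, 17.9]
ee_rot: [[-0.291, 0.81, 0.509], [0.406, 0.586, -0.701], [-0.866, 0.003, -0.499]]
force: [1.4, 0.7, 0.7]
gripper_width: 37.6
grip_force: 12.0
```

```bash
python3 - <<'E'
from m import *
np.set_printoptions(precision=4,suppress=True)
o=manip.get_obs();print(o['clock'],o['tcp_pos'],o['ee_rot'].tolist(),o['joint_positions'],o['gripper_width'],o['grip_force'],o['force'])
t,s=cam('top','pics/t6.png'),cam('side','pics/s6.png')
gp(502,335,41,.104-np.pi/3,30,0)
E
```

```text
15.3 [527.1494 302.1782  17.9217] [[-0.2905352849302373, 0.8104994014941284, 0.5086059067570544], [0.4062235418131766, 0.5857325836543299, -0.7013556690598443], [-0.8663554018341804, 0.0028391236822137853, -0.49941992059733936]] [-0.6017  1.1687 -0.7546  1.5856  1.3852  1.8229 -1.271 ] 37.57966550897427 11.99736401438713 [1.3705 0.7058 0.7099]
gp [ 0.0007 -0.0011  0.0014] [-0.01  0.04 -0.19]
```

Good regrip. I'll tighten, lift, and carry the weight to just before the stirrup.

```bash
cat >> h.py <<'E'
RG=np.array([[-0.29054,0.8105,0.50861],[0.40622,0.58573,-0.70136],[-0.86636,0.00284,-0.49942]]);OFF=np.array([24.8,-34.2,17.9])
def wplan(x,y,z0,yaw=0):
    o=manip.get_obs();R0=o['ee_rot'];d=Ro.from_euler('z',yaw-0.104).as_matrix();p=np.array([x,y,z0])+d@OFF
    print('wplan',np.round(R0.T@(p-o['tcp_pos'])/1000,4),np.round(Ro.from_matrix(R0.T@d@RG).as_rotvec(degrees=True),2))
def wpose():
    o=manip.get_obs();d=o['ee_rot']@RG.T;return np.round(o['tcp_pos']-d@OFF,1),np.round(Ro.from_matrix(d).as_rotvec()+[0,0,.104],3),np.round(o['joint_positions'],2),np.round(o['force'],1)
E
python3 - <<'E'
from ik import *
from h import RG,OFF
d=Ro.from_euler('z',-.104).as_matrix()
for x,z0 in((485,62),(500,62),(540,62),(540,35)):
    print([ (lambda b:(round(b[0],3),np.round(b[1],2)))(solve(np.array([x,107,z0])+d@OFF,d@RG,np.array(q))) for q in(o['joint_positions'],)])
import h; h.wplan(502,336,70,.104)
E
```

```text
[(np.float64(0.0), array([-0.25,  0.9 , -0.76,  2.07,  1.38,  1.67, -1.38]))]
[(np.float64(0.0), array([-0.24,  0.9 , -0.75,  2.04,  1.4 ,  1.66, -1.35]))]
[(np.float64(0.0), array([-0.21,  0.91, -0.72,  1.98,  1.44,  1.65, -1.28]))]
[(np.float64(0.0), array([-0.23,  0.96, -0.7 ,  1.97,  1.47,  1.64, -1.31]))]
wplan [-0.0607 -0.0003 -0.0349] [-0.  0. -0.]
```

Request:
servo_tool(plan=[[[0,0,0],[0,0,0],20],[[0,0,0],[0,0,0],20],[[-0.009,0,-0.005],[0,0,0],20],[[-0.026,0,-0.015],[0,0,0],20],[[-0.043,0,-0.025],[0,0,0],20],[[-0.061,0,-0.035],[0,0,0],20],[[-0.061,0,-0.035],[0,0,0],20]], newtons=55)

```text
clock: 16.27
tcp_pos: [527.5, 302.8, 90.7]
ee_rot: [[-0.289, 0.811, 0.51], [0.409, 0.586, -0.7], [-0.866, 0.006, -0.5]]
force: [0.5, -0.3, -4.6]
gripper_width: 37.1
grip_force: 55.0
```

```bash
python3 - <<'E'
from h import *
print(wpose()); wplan(488,107,62,0)
E
```

```text
(array([502.8, 337.1,  72.9]), array([ 0.003, -0.002,  0.104]), array([-0.58,  1.06, -0.8 ,  1.61,  1.34,  1.87, -1.21]), array([ 0.5, -0.3, -4.6]))
wplan [-0.0803 -0.1511  0.1588] [ 5.25 -0.08  2.8 ]
```

Request:
servo_tool(plan=[[[-0.01,-0.019,0.02],[0.7,0,0.3],20],[[-0.02,-0.038,0.04],[1.3,0,0.7],20],[[-0.03,-0.057,0.06],[2,0,1],20],[[-0.04,-0.076,0.08],[2.6,0,1.4],20],[[-0.05,-0.094,0.099],[3.3,0,1.7],20],[[-0.06,-0.113,0.119],[3.9,0,2.1],20],[[-0.07,-0.132,0.139],[4.6,0,2.4],20],[[-0.08,-0.151,0.159],[5.2,0,2.8],20],[[-0.08,-0.151,0.159],[5.2,0,2.8],20],[[-0.08,-0.151,0.159],[5.2,0,2.8],20]])

```text
clock: 17.52
tcp_pos: [508.8, 69.8, 77.5]
ee_rot: [[-0.25, 0.866, 0.432], [0.433, 0.499, -0.75], [-0.866, -0.0, -0.5]]
force: [-0.3, 0.3, -3.8]
gripper_width: 37.1
grip_force: 55.0
```

```bash
python3 - <<'E'
from m import *
w=wpose();print(w,manip.get_obs()['clock'])
t,s=cam('top','pics/t7.png'),cam('side','pics/s7.png')
x,y,z=w[0];yw=w[1][2]
a=crop(s,252,172,40,70,7);b=a.copy();draw(s,b,7,252,172,x,y,yw,z)
for X,col in((525,(255,0,0)),(530,(0,255,0)),(535,(0,0,255))):
    q=[(proj(s,(X,Y,184))-[252,172]+.5)*7 for Y in(94.5,119.5)];cv2.line(b,*[tuple(int(k) for k in p) for p in q],col,1)
c=crop(t,325,195,30,45,7);d=c.copy();draw(t,d,7,325,195,x,y,yw,z)
m=np.hstack([a,b,np.vstack([c,c*0])[:490] if 0 else cv2.copyMakeBorder(c[:245],0,245,0,0,0)])
e=cv2.copyMakeBorder(d[:245],0,0,0,0,0); m[245:490,560:560+e.shape[1]]=e
print(m.shape);cv2.imwrite('pics/a2.png',m)
E
```

```text
(array([487.6, 106.4,  59.7]), array([-0.001,  0.003,  0.001]), array([-0.26,  0.92, -0.78,  2.04,  1.36,  1.7 , -1.38]), array([-0.3,  0.3, -3.8])) 17.525
(490, 770, 3)
```

View pics/a2.png

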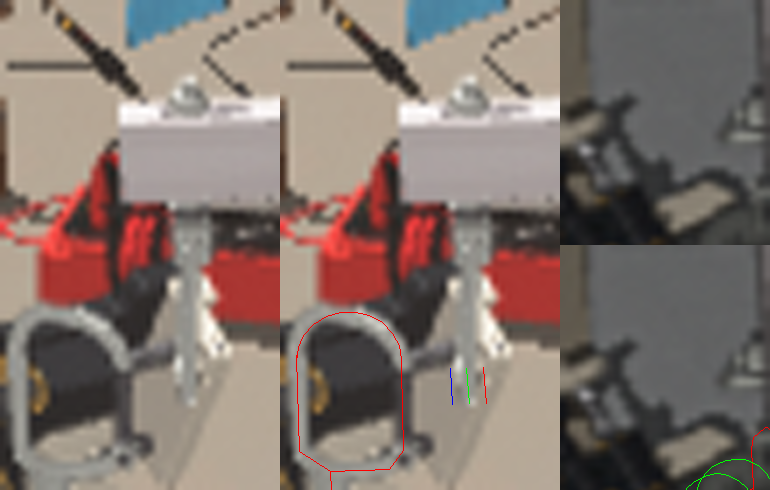

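The hook model overlay matches (spine near u=18, gate near u=125 in the crop). The stirrup bottom is at crop (191,403), so the bar is near x≈530 and z≈185–188. I'll check the pixel profile.

```bash
python3 - <<'E'
from m import *
s=cam('side');g=cv2.cvtColor(s['pixels'],cv2.COLOR_BGR2GRAY)
print('cols 273-286');print(g[206:234:1,273:287])
for z in(184,188): print(z,[proj(s,(530,y,zz)) for y in(90,92) for zz in(z,z-2.5)],proj(s,(530,121,z+2.5)))
wplan(488,107,64.5,0)
E
```

```text
cols 273-286
[[ 75  46  77 100 147 146 148 125 150  81  55  57  53  53]
 [ 57  47  76 105 136 182 146 142 139  85  71  71  56  62]
 [ 52  47  73  95 136 143 147 146 151  91 101 100  82  88]
 [ 61  53  59  76 140 144 145 139 144  89  84  83  85  85]
 [ 62  62  62  64  90 136 147 129  97  87  88  88  87  89]
 [ 61  62  65 128 127 137 152 166 165  87  87  88  88  87]
 [ 60  60  72 236 198 139 152 168 242 109  87  88  89  88]
 [ 54  49  75 198 174 139 152 171 240 178  90  88  88  88]
 [ 45  47  97 157 166 140 152 185 220 194  88  89  88  88]
 [ 47  52 123 146 145 144 154 196 159 124  88  88  88  88]
 [ 47  79 146 145 146 152 154 194 216 108  86  87  88  87]
 [ 53 123 146 145 144 144 153 194 242 170  87  86  84  84]
 [ 73 146 147 146 145 146 152 191 242 239 104  83  84  82]
 [ 96 145 144 143 149 144 153 190 242 239 191  84  83  83]
 [120 142 134 130 156 147 152 183 240 205 229 128 104 105]
 [130 123 115  99 143 147 152 139 201 219 131 223 166 171]
 [102  99  83  80 146 147 150 148 152 240 187 228 154 171]
 [ 92  84  81  93 210 148 148 172 159 169 159 165 169 171]
 [ 88 110 112 149 216 148 149 182 158 155 145 155 170 171]
 [145 146 146 147 176 149 148 121 158 150 152 165 170 169]
 [145 146 146 147 168 149 147 118 158 147 148 169 170 170]
 [146 146 146 145 127 149 147 146 154 147 155 170 171 170]
 [145 145 145 144 128 147 153 148 149 148 166 170 170 171]
 [146 145 146 146 137 149 187 152 147 156 170 171 171 170]
 [146 145 145 146 146 145 157 150 149 164 171 170 171 170]
 [145 147 145 145 145 146 155 148 154 170 170 170 170 171]
 [145 146 146 146 146 150 150 148 165 170 170 170 171 170]
 [139 145 146 147 145 152 146 151 171 170 170 170 170 170]]
184 [array([278.7, 230.2]), array([278.7, 231.2]), array([278.7, 229.7]), array([278.7, 230.8])] [278.2 222.7]
188 [array([278.7, 228.4]), array([278.7, 229.5]), array([278.7, 228. ]), array([278.7, 229.1])] [278.1 221. ]
wplan [-0.0044  0.0003 -0.0021] [ 0.01 -0.06  0.2 ]
```

Request:
servo_tool(plan=[[[-0.0045,0,-0.002],[0,0,0.2],20],[[-0.0045,0,-0.002],[0,0,0.2],20],[[-0.0058,0.0043,0.0002],[0,0,0.2],20],[[-0.007,0.0087,0.0023],[0,0,0.2],20],[[-0.007,0.0087,0.0023],[0,0,0.2],20],[[-0.007,0.0087,0.0023],[0,0,0.2],20]])

```text
clock: 18.42
tcp_pos: [518.8, 68.9, 82.6]
ee_rot: [[-0.247, 0.867, 0.432], [0.434, 0.497, -0.751], [-0.866, 0.002, -0.5]]
force: [-0.1, -0.2, -5.2]
gripper_width: 37.5
grip_force: 55.0
```

```bash
python3 - <<'E'
from h import *
print(wpose());print(np.round(manip.get_obs()['ee_rot'].T@np.array([1,0,0]),3))
E
```

```text
(array([497.7, 105.5,  64.7]), array([-0.   ,  0.001, -0.001]), array([-0.25,  0.91, -0.77,  2.03,  1.37,  1.7 , -1.36]), array([-0.1, -0.2, -5.2]))
[-0.247  0.867  0.432]
```

Request:
servo_tool(plan=[[[0.0001,0.0029,0],[0,0,0],20],[[-0.0006,0.005,0.001],[0,0,0],20],[[-0.0012,0.0072,0.0021],[0,0,0],20],[[-0.0018,0.0094,0.0032],[0,0,0],20],[[-0.0018,0.0094,0.0032],[0,0,0],20],[[-0.0018,0.0094,0.0032],[0,0,0],20]])

```text
clock: 19.18
tcp_pos: [528.8, 70.4, 82.6]
ee_rot: [[-0.247, 0.867, 0.432], [0.434, 0.498, -0.751], [-0.866, 0.002, -0.499]]
force: [0.6, -0.2, -5.0]
gripper_width: 36.9
grip_force: 55.0
```

Request:
servo_tool(plan=[[[-0.0006,0.0022,0.0011],[0,0,0],20],[[-0.0012,0.0043,0.0022],[0,0,0],20],[[-0.0012,0.0043,0.0022],[0,0,0],20],[[-0.0012,0.0043,0.0022],[0,0,0],20]])

```text
clock: 19.68
tcp_pos: [533.8, 70.4, 82.6]
ee_rot: [[-0.247, 0.867, 0.432], [0.434, 0.498, -0.751], [-0.866, 0.002, -0.499]]
force: [-0.1, -0.0, -4.2]
gripper_width: 37.1
grip_force: 55.0
```

```bash
python3 - <<'E'
from h import *
print(wpose())
E
```

```text
(array([512.7, 107. ,  64.7]), array([-0.   ,  0.001, -0.001]), array([-0.25,  0.92, -0.76,  2.  ,  1.38,  1.69, -1.33]), array([-0.1, -0. , -4.2]))
```

Request:
servo_tool(plan=[[[-0.0005,0.0017,0.0009],[0,0,0],20],[[-0.001,0.0035,0.0017],[0,0,0],20],[[-0.001,0.0035,0.0017],[0,0,0],20],[[-0.001,0.0035,0.0017],[0,0,0],20]])

```text
clock: 20.18
tcp_pos: [537.6, 70.4, 82.5]
ee_rot: [[-0.247, 0.867, 0.432], [0.434, 0.498, -0.751], [-0.866, 0.002, -0.5]]
force: [-3.0, -1.2, -6.1]
gripper_width: 37.0
grip_force: 55.0
```

Request:
servo_tool(plan=[[[-0.0005,0.0017,0.0009],[0,0,0],20],[[-0.001,0.0035,0.0017],[0,0,0],20],[[-0.001,0.0035,0.0017],[0,0,0],20],[[-0.001,0.0035,0.0017],[0,0,0],20]])

```text
clock: 20.68
tcp_pos: [541.8, 70.6, 82.6]
ee_rot: [[-0.247, 0.867, 0.432], [0.434, 0.498, -0.751], [-0.866, 0.002, -0.5]]
force: [-2.8, -0.9, -5.2]
gripper_width: 36.9
grip_force: 55.0
```

```bash
python3 - <<'E'
from m import *
print(wpose());s=cam('side','pics/s8.png');g=cv2.cvtColor(s['pixels'],cv2.COLOR_BGR2GRAY)
print(proj(s,(530,92,186)));print(g[208:234:2,268:292])
E
```

```text
(array([520.7, 107.2,  64.7]), array([-0.   ,  0.001, -0.001]), array([-0.24,  0.92, -0.76,  1.98,  1.39,  1.69, -1.31]), array([-2.8, -0.9, -5.2]))
[278.7 228.9]
[[ 53  91  90  83  91  53  44  73  89 146 144 147 146 144  93 100  80  63
   67  62  63  64  63  89]
 [ 50  83  69  62  86  67  56  90  88  90  95 146 143 104  86  57  53  60
   70  64  59  57 177 242]
 [ 44  83  79  76 140 100  92  96 103  95  82 132 151 141  76  60  53  48
   45  45  46  78 146 201]
 [ 45 101 191 195 171 146 155 159 158 163 152 140 148 148  92  68  48  46
   45  46  79 145 147 156]
 [ 71 171 154 137  76  60  61  60  56  55  62 104 137 152 139 116  60  45
   47  78 145 146 146 145]
 [141 151 146  63  48  52  53  55  62  61  63  63  84 150 146 151 151  97
   63 142 127 132 132 122]
 [133 152 144  63  61  62  62  62  62  62  62  62  65 141 152 124 153 145
   98 102  84  77  89  80]
 [137 152 147 130  98  58  61  63  61  62  62  63  64  90 152 154  82  93
   88 111 111 146 146 145]
 [126 151 145 100 118  70  59  61  60  58  52  68  74  65 146 148 104 145
  146 145 145 145 146 146]
 [ 97 149 148  93  98  73  45  44  46  44  45  47  66  70 114 153 134 145
  145 144 145 145 145 146]
 [ 60 150 148  89  65  47  44  45  46  45  46  45  50  71  83 137 132 146
  146 145 146 146 145 145]
 [ 58 147 150  76  45  49  57  65  78 110 112 159 159 158  77  72  97 145
  139 143 144 147 146 146]
 [ 47 146 148 112 135 163 160 160 159 160 158 158 158 153 146  75  87 110
  105 105 146 144 145 149]]
```

Gate contact: about 2.8 N with the stirrup at its stop. I'll continue in small steps.

Request:
servo_tool(plan=[[[-0.0006,0.0022,0.0011],[0,0,0],20],[[-0.0012,0.0043,0.0022],[0,0,0],20],[[-0.0012,0.0043,0.0022],[0,0,0],20]])

```text
clock: 21.1
tcp_pos: [547.1, 70.5, 82.4]
ee_rot: [[-0.247, 0.867, 0.432], [0.435, 0.498, -0.751], [-0.866, 0.003, -0.5]]
force: [-2.8, 0.4, -5.9]
gripper_width: 36.8
grip_force: 55.0
```

Request:
servo_tool(plan=[[[-0.0006,0.0022,0.0011],[0,0,0],20],[[-0.0012,0.0043,0.0022],[0,0,0],20],[[-0.0012,0.0043,0.0022],[0,0,0],20]])

```text
clock: 21.48
tcp_pos: [552.1, 70.4, 82.4]
ee_rot: [[-0.247, 0.867, 0.432], [0.435, 0.498, -0.751], [-0.866, 0.003, -0.5]]
force: [-2.5, 0.4, -8.2]
gripper_width: 36.8
grip_force: 55.0
```

Request:
servo_tool(plan=[[[-0.0005,0.0017,0.0009],[0,0,0],20],[[-0.0009,0.003,0.0015],[0,0,0],20],[[-0.0009,0.003,0.0015],[0,0,0],20]])

```text
clock: 21.85
tcp_pos: [555.4, 70.4, 82.6]
ee_rot: [[-0.247, 0.867, 0.432], [0.434, 0.498, -0.751], [-0.866, 0.003, -0.5]]
force: [-1.9, 0.8, -6.8]
gripper_width: 36.6
grip_force: 55.0
```

```bash
python3 - <<'E'
from h import *
print(wpose())
E
```

```text
(array([534.4, 107. ,  64.7]), array([-0.   ,  0.   , -0.001]), array([-0.23,  0.92, -0.75,  1.96,  1.41,  1.69, -1.29]), array([-1.9,  0.8, -6.8]))
```

Request:
servo_tool(plan=[[[-0.0005,0.0017,0.0009],[0,0,0],20],[[-0.0005,0.0017,0.0009],[0,0,0],20]])

```text
clock: 22.1
tcp_pos: [557.5, 70.4, 82.5]
ee_rot: [[-0.247, 0.867, 0.432], [0.434, 0.498, -0.751], [-0.866, 0.003, -0.5]]
force: [-0.4, -0.1, -8.5]
gripper_width: 36.7
grip_force: 55.0
```

Request:
servo_tool(plan=[[[-0.0005,0.0017,0.0009],[0,0,0],20],[[-0.0005,0.0017,0.0009],[0,0,0],20]])

```text
clock: 22.35
tcp_pos: [559.6, 70.4, 82.5]
ee_rot: [[-0.247, 0.867, 0.432], [0.435, 0.498, -0.751], [-0.866, 0.003, -0.5]]
force: [0.1, 1.2, -7.1]
gripper_width: 37.0
grip_force: 55.0
```

Request:
servo_tool(plan=[[[-0.0003,0.0013,0.0006],[0,0,0],20],[[-0.0003,0.0013,0.0006],[0,0,0],20]])

```text
clock: 22.6
tcp_pos: [561.2, 70.2, 83.1]
ee_rot: [[-0.246, 0.867, 0.433], [0.434, 0.498, -0.751], [-0.867, 0.003, -0.498]]
force: [-0.2, 0.6, -4.6]
gripper_width: 36.8
grip_force: 55.0
```

```bash
python3 - <<'E'
from h import *
print(wpose())
E
```

```text
(array([540.1, 106.8,  65.2]), array([-0.001, -0.001, -0.001]), array([-0.23,  0.92, -0.75,  1.95,  1.41,  1.68, -1.28]), array([-0.2,  0.6, -4.6]))
```

The x force dropped to zero, so the gate has flicked shut. Now lowering gently while shifting back under the clevis.

Request:
servo_tool(plan=[[[0.0029,-0.0011,0.001],[0,0,0],20],[[0.0058,-0.0022,0.0019],[0,0,0],20],[[0.0087,-0.0032,0.0029],[0,0,0],20],[[0.0116,-0.0043,0.0038],[0,0,0],20],[[0.0116,-0.0043,0.0038],[0,0,0],20],[[0.0116,-0.0043,0.0038],[0,0,0],20]])

```text
clock: 23.35
tcp_pos: [555.8, 70.4, 70.6]
ee_rot: [[-0.247, 0.867, 0.432], [0.434, 0.498, -0.751], [-0.866, 0.002, -0.499]]
force: [-0.5, -0.9, -5.3]
gripper_width: 36.9
grip_force: 55.0
```

Request:
servo_tool(plan=[[[0.0017,0,0.001],[0,0,0],20],[[0.0035,0,0.002],[0,0,0],20],[[0.0052,0,0.003],[0,0,0],20],[[0.0052,0,0.003],[0,0,0],20],[[0.0052,0,0.003],[0,0,0],20]])

```text
clock: 23.98
tcp_pos: [555.7, 70.4, 64.5]
ee_rot: [[-0.247, 0.867, 0.432], [0.434, 0.498, -0.751], [-0.866, 0.002, -0.499]]
force: [-0.7, 0.0, -4.8]
gripper_width: 37.0
grip_force: 55.0
```

```bash
python3 - <<'E'
from m import *
print(wpose())
s=cam('side');cv2.imwrite('pics/h1.png',crop(s,245,170,70,70,8))
E
```

```text
(array([534.7, 107. ,  46.6]), array([-0.   ,  0.   , -0.001]), array([-0.24,  0.96, -0.74,  1.96,  1.43,  1.68, -1.31]), array([-0.7,  0. , -4.8]))
```

View pics/h1.png

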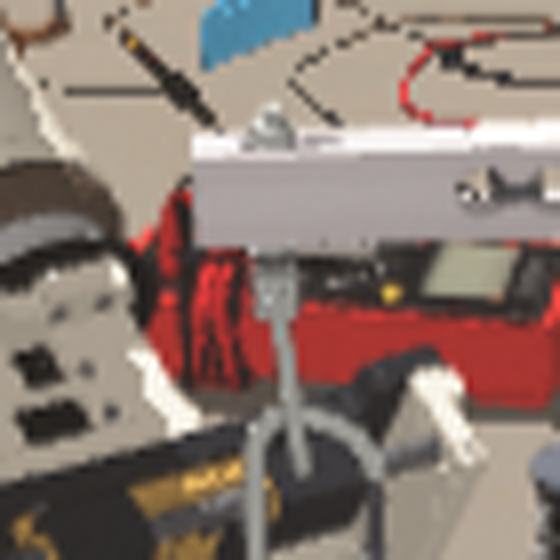

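The stirrup bar is inside the closed hook (bar end at crop (303,465), gate at (375,470)). It leans right, with the pin at (275,300). I'll shift back 2 mm and keep lowering.

Request:
servo_tool(plan=[[[0.0005,-0.0017,-0.0009],[0,0,0],20],[[0.0014,-0.0017,-0.0004],[0,0,0],20],[[0.0022,-0.0017,0.0001],[0,0,0],20],[[0.0022,-0.0017,0.0001],[0,0,0],20],[[0.0022,-0.0017,0.0001],[0,0,0],20]])

```text
clock: 24.65
tcp_pos: [553.8, 70.4, 62.6]
ee_rot: [[-0.247, 0.867, 0.432], [0.434, 0.498, -0.751], [-0.866, 0.002, -0.499]]
force: [-0.4, -0.2, -4.9]
gripper_width: 36.8
grip_force: 55.0
```

Request:
servo_tool(plan=[[[0.0009,0,0.0005],[0,0,0],20],[[0.0017,0,0.001],[0,0,0],20],[[0.0017,0,0.001],[0,0,0],20],[[0.0017,0,0.001],[0,0,0],20]])

```text
clock: 25.15
tcp_pos: [553.8, 70.5, 60.6]
ee_rot: [[-0.247, 0.867, 0.432], [0.434, 0.498, -0.751], [-0.866, 0.002, -0.499]]
force: [-0.5, 0.2, -5.7]
gripper_width: 37.3
grip_force: 55.0
```

Request:
servo_tool(plan=[[[0.0009,0,0.0005],[0,0,0],20],[[0.0009,0,0.0005],[0,0,0],20],[[0.0009,0,0.0005],[0,0,0],20]])

```text
clock: 25.52
tcp_pos: [553.8, 70.5, 59.6]
ee_rot: [[-0.247, 0.867, 0.432], [0.434, 0.498, -0.751], [-0.866, 0.002, -0.499]]
force: [-0.3, 0.5, -4.7]
gripper_width: 37.0
grip_force: 55.0
```

```bash
python3 - <<'E'
from h import *
print(wpose())
E
```

```text
(array([532.7, 107.1,  41.7]), array([-0.   ,  0.   , -0.001]), array([-0.25,  0.97, -0.73,  1.96,  1.43,  1.68, -1.32]), array([-0.3,  0.5, -4.7]))
```

Not yet carried. I'll go on at 1 mm per call.

Request:
servo_tool(plan=[[[0.0009,0,0.0005],[0,0,0],20],[[0.0009,0,0.0005],[0,0,0],20],[[0.0009,0,0.0005],[0,0,0],20]])

```text
clock: 25.9
tcp_pos: [553.8, 70.5, 58.6]
ee_rot: [[-0.247, 0.867, 0.432], [0.434, 0.498, -0.751], [-0.866, 0.002, -0.499]]
force: [-0.5, 0.3, -5.4]
gripper_width: 36.8
grip_force: 55.0
```

Request:
servo_tool(plan=[[[0.0009,0,0.0005],[0,0,0],20],[[0.0009,0,0.0005],[0,0,0],20],[[0.0009,0,0.0005],[0,0,0],20]])

```text
clock: 26.28
tcp_pos: [553.9, 70.5, 57.8]
ee_rot: [[-0.246, 0.867, 0.432], [0.434, 0.498, -0.751], [-0.867, 0.003, -0.499]]
force: [-0.6, -0.5, -2.5]
gripper_width: 36.8
grip_force: 55.0
```

Request:
servo_tool(plan=[[[0.0009,0,0.0005],[0,0,0],20],[[0.0009,0,0.0005],[0,0,0],20],[[0.0009,0,0.0005],[0,0,0],20]])

```text
clock: 26.65
tcp_pos: [553.9, 70.4, 56.9]
ee_rot: [[-0.246, 0.867, 0.432], [0.434, 0.498, -0.751], [-0.867, 0.003, -0.499]]
force: [-1.1, 0.6, 0.5]
gripper_width: 37.0
grip_force: 55.0
```

The stirrup carries it now. The −1.1 N in x shows a lean, so I'll ease back until it vanishes.

Request:
servo_tool(plan=[[[0.0003,-0.0009,-0.0004],[0,0,0],20],[[0.0005,-0.0017,-0.0009],[0,0,0],20],[[0.0007,-0.0026,-0.0013],[0,0,0],20],[[0.0007,-0.0026,-0.0013],[0,0,0],20]])

```text
clock: 27.15
tcp_pos: [550.7, 70.5, 56.6]
ee_rot: [[-0.247, 0.867, 0.432], [0.434, 0.498, -0.751], [-0.866, 0.002, -0.499]]
force: [-0.2, -0.4, 1.8]
gripper_width: 36.7
grip_force: 55.0
```

```bash
python3 - <<'E'
from m import *
print(wpose())
s=cam('side','pics/s9.png');g=cv2.cvtColor(s['pixels'],cv2.COLOR_BGR2GRAY)
print(g[203:234:2,272:292])
E
```

```text
(array([529.6, 107.1,  38.7]), array([-0.   ,  0.   , -0.001]), array([-0.25,  0.97, -0.73,  1.96,  1.43,  1.68, -1.33]), array([-0.2, -0.4,  1.8]))
[[ 77 101  60  49 108  87  81  83  80  98  58  45  42  41  40  43  50  46
   56  47]
 [ 95  67  45  56  76 145 145 141 148 152  94  58  53  65 132 103  79  60
   59  58]
 [ 94  57  47  76 100 146 128 193 177 130  94  71  71  56  61  69  56  53
   48  50]
 [ 88  60  45  80  82 142 141 147 143 137 112  83  83  85  85  85  86  99
   96 101]
 [ 85  71  70  85  89  90 117 151 146  88  89  88  88  89  88  88  88  88
   88  88]
 [ 61  83  46  78  88  88 114 149 148  74  88  87  88  88  88  87  88  88
   89  88]
 [ 43  83  59  55  84  89 112 149 147  80  88  87  88  88  87  88  88  89
   88  88]
 [ 49  58  64  43  59  74 108 147 148  84  81  86  86  84  83  88  88  86
   84  72]
 [ 83  83  77  83  82  83  92 148 149  86  82  83  82  82  83  70  60  64
   73  61]
 [105 105 105 105 105 106 154 146 152 156 167 162 159 132  81  55  48  54
   58  57]
 [172 172 172 167 180 180 169 145 150  71  64  63  63  62  73  63  55  45
   45  45]
 [104 105  99 182 152 155 159 145 151 130 152 149 122  85  64  47  45  45
   45  52]
 [ 63  80 150 153 133  66  60 147 151  89  82 110 141 154 155 145 101  51
   51 122]
 [ 60 117 151 144  54  58  63 128 129  72  63  62  62  63 110 147 155 162
  108 132]
 [136 148 151 145  59  61  62  61  61  61  61  62  62  62  62  80 148 153
  103  94]
 [114 189 153 140 101  61  62  62  62  60  61  61  60  58  59  53  61  92
  122 146]]
```

The stirrup is straight now (leg at columns 279–280 all the way). I'll unload slightly and release.

Request:
servo_tool(plan=[[[-0.0005,0,-0.0003],[0,0,0],20],[[-0.0005,0,-0.0003],[0,0,0],20],[[-0.0005,0,-0.0003],[0,0,0],20]], newtons=10)

```text
clock: 27.58
tcp_pos: [550.7, 70.5, 56.9]
ee_rot: [[-0.247, 0.867, 0.432], [0.434, 0.498, -0.751], [-0.866, 0.002, -0.5]]
force: [0.7, -0.1, -0.4]
gripper_width: 37.6
grip_force: 10.0
```

```bash
python3 - <<'E'
from h import *
o=manip.get_obs();print(wpose(),o['grip_force'],o['gripper_width'])
E
```

```text
(array([529.6, 107.1,  39. ]), array([-0.   ,  0.001, -0.001]), array([-0.25,  0.97, -0.73,  1.96,  1.43,  1.68, -1.33]), array([ 0.7, -0.1, -0.4])) 10.0007164478302 37.62100990074392
```

Request:
servo_tool(plan=[[[0,0,0],[0,0,0],42],[[0,0,0],[0,0,0],43],[[0,0,0],[0,0,0],44],[[0,0,0],[0,0,0],46],[[0,0,0],[0,0,0],49],[[0,0,0],[0,0,0],55],[[0,0,0],[0,0,0],65],[[0,0,0],[0,0,0],80],[[0,0,0],[0,0,0],100],[[0,0,0],[0,0,0],100]])

```text
clock: 28.82
tcp_pos: [550.8, 70.5, 57.1]
ee_rot: [[-0.247, 0.867, 0.432], [0.434, 0.498, -0.751], [-0.866, 0.002, -0.499]]
force: [0.7, 0.1, -0.2]
gripper_width: 85.1
grip_force: 0.0
```

Request:
servo_tool(plan=[[[0,0,0],[0,0,0],100],[[0,0,0],[0,0,0],100],[[0,0,0],[0,0,0],100],[[0,0,-0.005],[0,0,0],100],[[0,0,-0.015],[0,0,0],100],[[0,0,-0.03],[0,0,0],100],[[0,0,-0.05],[0,0,0],100],[[0,0,-0.075],[0,0,0],100],[[0,0,-0.1],[0,0,0],100],[[0,0,-0.1],[0,0,0],100]])

```text
clock: 30.08
tcp_pos: [507.0, 149.0, 107.9]
ee_rot: [[-0.248, 0.866, 0.435], [0.436, 0.501, -0.748], [-0.865, 0.005, -0.501]]
force: [0.0, 0.2, 0.1]
gripper_width: 91.7
grip_force: 0.0
```

```bash
python3 - <<'E'
from m import *
o=manip.get_obs();print(wpose(),o['gripper_width'],o['clock'])
P=[cv2.cvtColor(cam('side',f'pics/f{i}.png')['pixels'],cv2.COLOR_BGR2GRAY) for i in range(6)]
s=cam('side')
print([int(cv2.absdiff(P[0],p)[190:300,250:300].max()) for p in P],[int(cv2.absdiff(P[0],p)[190:300,255:300].astype(int).sum()) for p in P])
print(proj(s,(533,107,45)),proj(s,(533,107,90)))
for r in(225,240,275,283): print(r,P[5][r,265:296])
E
```

```text
(array([485.8, 185.6,  90.1]), array([ 0.003, -0.   ,  0.003]), array([-0.36,  0.92, -0.82,  1.9 ,  1.29,  1.79, -1.33]), array([0. , 0.2, 0.1])) 91.65130179113041 30.075
[0, 85, 114, 114, 113, 118] [0, 12708, 17104, 20010, 21309, 22278]
[280.5 282.9] [280.3 265.3]
225 [171 172 171 172 172 171 116  43  44  85 172 151 155 147 150 150 146 152
 149 147 157 167 169 171 171 170 171 171 171 171 171]
240 [171 171 171 169 171 171 172 171 153 152 146 151 171 172 172 172 172 172
 171 171 170 171 170 113  72  91 171 171 171 171 171]
275 [ 80  80  80  82  80  81  87 119 132 137 143 146 147 147 148 141 143 146
 144 143 140 131 126 113  82  82  81  83  82  82  82]
283 [ 80  80  80  80  82  80  80 107 135 138 143  79  72  65  64 146 143 145
 144 144 139 132 128 116 141 166 168 170 171 165 196]
```

Weight is hanging at columns 272–288 in the side image. I'll back off further, let it settle, and check it for motion.

Request:
servo_tool(plan=[[[0,0,-0.03],[0,0,0],100],[[0,0,-0.06],[0,0,0],100],[[0,0,-0.08],[0,0,0],100],[[0,0,-0.08],[0,0,0],100],[[0,0,-0.08],[0,0,0],100],[[0,0,-0.08],[0,0,0],100],[[0,0,-0.08],[0,0,0],100],[[0,0,-0.08],[0,0,0],100],[[0,0,-0.08],[0,0,0],100],[[0,0,-0.08],[0,0,0],100]])

```text
clock: 31.68
tcp_pos: [473.0, 205.6, 147.0]
ee_rot: [[-0.247, 0.867, 0.432], [0.434, 0.498, -0.751], [-0.866, 0.002, -0.499]]
force: [0.4, 0.1, -0.0]
gripper_width: 91.5
grip_force: 0.0
```

```bash
cat > mv.py <<'E'
from m import *
P=[cv2.cvtColor(cam('side')['pixels'],cv2.COLOR_BGR2GRAY).astype(int) for i in range(14)]
print(manip.get_obs()['clock'])
for r in(262,275): print([round(float(sum(np.arange(31)*np.clip(p[r,265:296]-90,0,60))/sum(np.clip(p[r,265:296]-90,0,60))),2) for p in P])
print([int(abs(P[0]-p)[185:300,262:300].sum()) for p in P])
E
python3 mv.py
```

```text
32.375
[16.58, 16.58, 16.59, 16.58, 16.58, 16.59, 16.58, 16.6, 16.58, 16.59, 16.57, 16.59, 16.58, 16.58]
[14.88, 14.91, 14.91, 14.91, 14.89, 14.9, 14.9, 14.91, 14.89, 14.9, 14.9, 14.91, 14.91, 14.91]
[0, 2529, 2629, 2661, 2676, 2657, 2786, 2875, 2676, 2808, 2771, 2757, 2699, 2773]
```

It's still, only pixel noise remains. Handing in.

```bash
python3 -c "
from cell import workorder;print(workorder.finish_job())"
```

```text
the job is handed in; nothing more can be done
None
```

The larger weight is hanging free and still from the stirrup, with no movement in the last camera frames before hand-in at 32 s. The x force fell to zero on the way in, which means the gate closed behind the bar, and the highest force I saw on the stirrup was about 7 N. To get it there I had to set the weight back on the bench once and regrip it.

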